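Roll the turned blanks onto the scribed line

TASK

On the marking-out board on the turner's bench, roll the two lying wooden blanks, the thick one and the thin one, onto the dark line with your fingertips, so that each lies along the line with the line running under its middle. Push their tops sideways so that they roll: do not slide them along without turning, and do not pick either of them up. Leave all the other things where they are.

Things in the scene. Friction and masses are not known exactly. Their poses are not given: they have to be found in the camera images.
- board: fixed flat white laminated board, 290 mm (x) by 440 mm (y) by 12 mm thick, lying on the bench. Origin at the centre of its underside; own y runs along the scribed line, z up. The blanks start in opposite halves (+y and -y) and on opposite sides of the line, one nearer the robot and one beyond the line; which is which varies. Each starts 45 to 85 mm from the line, up to 0.05 rad askew to it.
- line (a point): the middle of the scribed line, on the board's top surface (12 mm above the bench); axes as the board's. The line is dark, 5 mm wide, flush with the top, 430 mm long, across the middle of the board along its y.
- thick_blank: the thicker blank: a plain round pale-wood rod, 44 mm in diameter, 140 mm long, lying on the board; a thin dark ring 45 mm either side of its middle. Origin at its middle, on its axis (22 mm above the board's top); own y along its length, x and z turn as it rolls. Rolls with a little resistance: stays put when left alone, stops within millimetres of a slow push. About 140 g (+-30 %).
- thin_blank: the thinner blank: a plain round pale-wood rod, 32 mm in diameter, 140 mm long, lying on the board; a thin dark ring 45 mm either side of its middle. Origin at its middle, on its axis (16 mm above the board's top); own y along its length, x and z turn as it rolls. Rolls with a little resistance: stays put when left alone, stops within millimetres of a slow push. About 75 g (+-30 %).
- thick_blank_left (a point): centre of one end of the thick blank, 70 mm from its middle along its own +y
- thick_blank_right (a point): centre of the other end of the thick blank, 70 mm from its middle along its own -y
- thin_blank_left (a point): centre of one end of the thin blank, 70 mm from its middle along its own +y
- thin_blank_right (a point): centre of the other end of the thin blank, 70 mm from its middle along its own -y
- finial: bystander: dark turned finial, 32 mm wide, 62 mm tall, standing on the board midway along it, near its edge on the robot's side; origin at the centre of its foot
- ferrule: bystander: brass ferrule, 26 mm wide, 22 mm tall, standing on the board midway along it, near its far edge; origin at the centre of its underside
- wax_tin: bystander: steel tin, 76 mm wide, 60 mm tall, left of the board; origin at the centre of its underside
- glue: bystander: white glue bottle, 52 mm wide, 150 mm tall, left of the board; origin at the centre of its underside
- sanding_block: bystander: cork block 110 x 65 x 35 mm, right of the board; origin at the centre of its underside
- mallet: bystander: mallet lying beyond the board
- gouge: bystander: turning gouge lying right of the board
Things that resemble listed ones, but are neither listed nor needed, are in the scene too. What is shaped like the thin_blank but blue is not meant.

How it is judged:
By the outcome, as a careful person would: the job done as asked, in the order asked, and still so for the second after the job is handed in, with the robot touching nothing.
It also fails if it takes over 72 s, if anything falls off the work surface, if the arm or the gripper's body presses on something with over 40 N, if the wrist force passes 120 N, or if a joint passes its speed limit or range.

ROBOT

A 6-joint arm with a two-finger parallel gripper is mounted at the origin on the work surface. World frame = base frame: x ahead of the robot, y to its left, z up, the work surface at z = 0. Lengths are in m, angles in degrees, forces in N, time in s.
With the tool pointing down it reaches from about 0.325 to 0.85 m from the base axis. Payload 15.5 kg.
Tool frame: the origin (TCP) lies at the very end of the fingers, on their centre line; the grasp point (between the pads) lies 19 mm behind it; y points along the fingers, z is the direction in which the jaws open and shut, and the axes are right-handed (so a half turn about y gives the same grasp; the last joint's range is limited). The gripper opens to 91 mm and grips with 3 to 60 N. Pads are 32 mm wide; open, the fingers measure 118 mm over their backs; the gripper's body (76 mm by 178 mm) begins 60 mm behind the grasp point.
Start: joints at [57.783, 28.281, 77.091, -0, 74.628, -5.472], TCP at [0.281, 0.558, 0.214] pointing down, gripper open.
Joint ranges: [-166.48, 166.48], [-47.26, 123.95], [12.59, 153.08], [-70.14, 250.14], [6.76, 159.57], [-176.63, 176.63]. Speed limits (degrees/s): [108.29, 108.29, 147.25, 172.46, 172.46, 172.46].

INTERFACE

Orientations are given as a 3x3 rotation matrix whose columns are the frame's x, y, z axes.
In Python, from bench import bot gives the robot as it stands.
- The arm moves only by the tool send_rows, never from a script. Its argument "moves" is a list of rows, each an object of numbers: "tx", "ty", "tz": the shift along the tool's x, y, z in mm; "roll": the turn about the tool's y in rad; "fingers": the opening, from -1 (shut) to 1 (fully open). In form: [{"tx": .., "ty": .., "tz": .., "roll": .., "fingers": ..}, ...]. A call has 1 to 8 rows; each row is the pose to reach, as a shift and turn from the pose commanded when the call began, along the tool's axes at that moment; what a row does not reach only later rows make up. A row lasts 1/10 s, in which the tool goes at most 50 mm and 8.59 degrees, less where a joint would pass 70% of its speed; a pose out of reach is approached as far as the arm can. A call with a gripper value outside its range is refused whole. The fingers move at their own pace and stop on an object; the grip force is fixed at half the most. Time passes only in rows, so rows that repeat a pose let the fingers close. It gives the time, the measured TCP pose, the force and the opening at its end, in the units of the state.
- bot.sense(): the state, without advancing time (a new reading comes with each control period).
- bot.grab_frame(name): name is "scene" or "top" or "wrist"; returns a dict with "frame" (480x640x3 uint8, red, green, blue), "fx", "fy", "cx", "cy" (pixels), "dist_coeffs" ([k1, k2, p1, p2, k3] as OpenCV has them; the pictures are not rectified), "camera_from_world" (4x4, takes a point from world to camera coordinates); the wrist camera has in their place "tool_from_camera" (4x4, takes a point from camera to tool coordinates, whose origin is the TCP and whose axes are the tool frame's). Camera axes: x right, y down, z forward; pixel columns grow to the right and rows downward; lengths in m; the calibration is good to about 2 mm. A picture is of the moment at which its call begins: read the wrist's pose just before it. There is no depth.
- bot.job_done(): hands the job in, once; it reports no verdict.
Trained networks look in the newest picture that a camera, given by its name, has taken for a name from the list of things; names that differ only in an ending like _2 or _b are one class to them, and where a whole thing is asked for, a point or a joint stands for the part that bears it (a point fixed in the world has none). Each returns a list of dicts, best first, with "confidence" (0 to 1); they miss things now and then, are a little off and sometimes report something else, mostly with a low value. They report only what shows in the picture. A call takes as long as a camera call. They do not tell look-alikes from the thing itself.
- bot.boxes_of(camera, label): "bbox" ([left, top, right, bottom] in pixels, round what is visible of it).
- bot.masks_of(camera, label): "pixels" (480x640 bool, what is visible of it) and "bbox" ([left, top, right, bottom] in pixels, round what is visible of it).
The state is a dict: "time": time; "qpos": joint angles; "dq": joint speeds; "tau": joint torques, N m; "tcp_pos": TCP position; "eef_rot": TCP orientation; "ft_force": force on the tool from outside, world axes, zero at the start; "ft_torque": the same for the moment, N m; "gripper_width": finger opening in m.
Only numpy, scipy, OpenCV 4.12 (cv2) and the standard library are available. Lean on these libraries where they do the work, as an engineer would, in place of code of your own. Each camera call takes 0.05 s, during which the arm holds its last target. There are 200 camera calls.

## Working session

There is one attempt and no reset: what is moved stays moved. The work goes in short steps, Python scripts to look and compute and a tool call to move; the robot and the scene stay as the last step left them, time stands still between calls to the robot, and variables do not carry over. Pictures are saved under pics/ and viewed, about 8 in all and at most 12, crops included, and the job is handed in when it is done.

Besides the shell and the picture viewer there is one more tool, called in YAML: its name, and indented under it one key for each argument. send_rows: Moves the arm, as the interface text tells. Its arguments: {"type":"object","properties":{"moves":{"type":"array"}},"required":["moves"]}

```bash
ls; mkdir -p pics; cat > h.py <<'E'
import numpy as np, cv2
from bench import bot
def cam(n):
    f=bot.grab_frame(n); K=np.array([[f['fx'],0,f['cx']],[0,f['fy'],f['cy']],[0,0,1]]);return f,K,np.array(f['dist_coeffs'])
def w2p(f,K,d,P):
    T=np.array(f['camera_from_world']);return cv2.projectPoints(np.float64(P).reshape(-1,3),cv2.Rodrigues(T[:3,:3])[0],T[:3,3],K,d)[0].reshape(-1,2)
def p2w(f,K,d,p,z):
    T=np.array(f['camera_from_world']);u=cv2.undistortPoints(np.float64(p).reshape(-1,1,2),K,d).reshape(-1,2)
    r=np.c_[u,np.ones(len(u))]@T[:3,:3];c=-T[:3,:3].T@T[:3,3]
    return c+r*((z-c[2])/r[:,2])[:,None]
def save(n,f): cv2.imwrite('pics/'+n,f['frame'][:,:,::-1])
E
python3 - <<'E'
from h import *
np.set_printoptions(precision=4,suppress=True)
s=bot.sense();print(s)
for c in('top','scene'):
    f,K,d=cam(c);save(c+'0.png',f)
    print(c,f['camera_from_world'])
    for l,z in(('thick_blank',.034),('thin_blank',.028),('board',.012),('finial',.03),('ferrule',.034)):
        for b in bot.boxes_of(c,l)[:3]:
            bb=b['bbox'];m=[(bb[0]+bb[2])/2,(bb[1]+bb[3])/2];print(c,l,round(b['confidence'],2),np.round(bb),p2w(f,K,d,[m],z)[0])
E
```

```text
pics
{'time': 0.0, 'qpos': array([57.7824, 28.317 , 77.1283, -0.0008, 74.6265, -5.4734]), 'dq': array([-0.0268,  0.0885, -0.0395,  0.1231,  0.0302,  0.0432]), 'tau': array([ -0.0018, -87.8805, -38.1858,   0.0703,   0.0532,  -0.0002]), 'tcp_pos': array([0.2811, 0.5578, 0.2133]), 'eef_rot': array([[ 0.893 , -0.0007,  0.45  ],
       [-0.45  , -0.0011,  0.893 ],
       [-0.0001, -1.    , -0.0012]]), 'ft_force': array([-0.5695,  0.8987, -0.7849]), 'ft_torque': array([ 0.0137, -0.0072,  0.0221]), 'gripper_width': 0.09100873502645507}
top [[-0.015  -0.9998 -0.0122 -0.0526]
 [-0.9982  0.0156 -0.0578  0.533 ]
 [ 0.058   0.0113 -0.9983  1.6453]
 [ 0.      0.      0.      1.    ]]
top thick_blank 0.82 [264. 244. 312. 265.] [0.4938 0.0241 0.034 ]
top thick_blank 0.19 [321. 191. 370. 203.] [ 0.6634 -0.1501  0.034 ]
top thin_blank 0.87 [481. 269. 491. 317.] [ 0.3711 -0.5628  0.028 ]
top thin_blank 0.77 [356. 302. 388. 347.] [ 0.2853 -0.2233  0.028 ]
top thin_blank 0.58 [324. 189. 372. 202.] [ 0.6696 -0.1566  0.028 ]
top board 0.86 [238. 172. 398. 283.] [ 0.5755 -0.0673  0.012 ]
top finial 0.75 [144. 206. 174. 223.] [0.6201 0.4114 0.03  ]
scene [[ 0.6904  0.7235 -0.0015 -0.334 ]
 [ 0.5989 -0.5727 -0.5598 -0.3046]
 [-0.4059  0.3855 -0.8286  1.599 ]
 [ 0.      0.      0.      1.    ]]
scene thick_blank 0.84 [306. 197. 354. 248.] [0.5057 0.0277 0.034 ]
scene thin_blank 0.87 [170. 221. 225. 246.] [ 0.2987 -0.232   0.028 ]
scene thin_blank 0.77 [ 75. 318. 124. 365.] [ 0.3824 -0.5609  0.028 ]
scene thin_blank 0.59 [299. 286. 349. 335.] [ 0.6692 -0.1522  0.028 ]
scene board 0.77 [215. 185. 425. 373.] [ 0.5968 -0.0952  0.012 ]
scene board 0.61 [193. 360. 284. 444.] [ 0.6919 -0.4225  0.012 ]
scene board 0.57 [300. 285. 349. 340.] [ 0.6683 -0.1497  0.012 ]
scene ferrule 0.57 [357. 285. 367. 301.] [ 0.7004 -0.0594  0.034 ]
```

```bash
python3 - <<'E'
import cv2
a=cv2.imread('pics/top0.png')[150:360,190:510];b=cv2.imread('pics/scene0.png')[170:390,190:450]
cv2.imwrite('pics/topc.png',cv2.resize(a,(800,525),interpolation=2))
cv2.imwrite('pics/scc.png',cv2.resize(b,(709,600),interpolation=2))
E
```

```text
(no output)
```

View pics/topc.png

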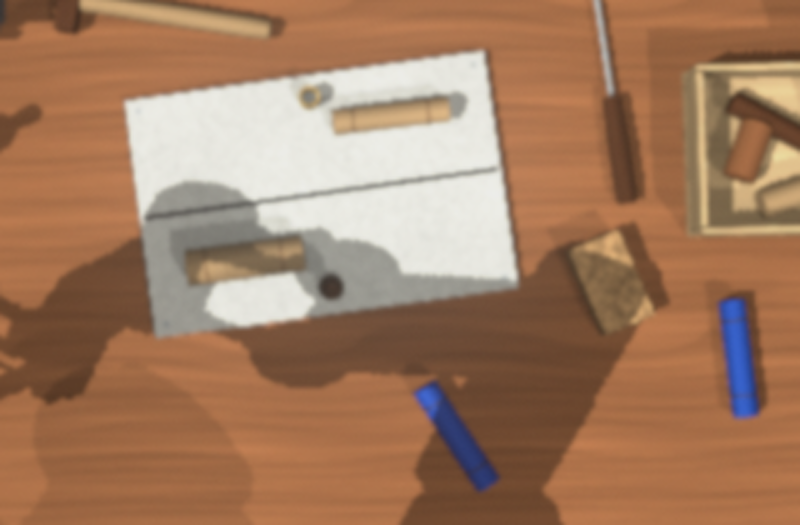

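View pics/scc.png

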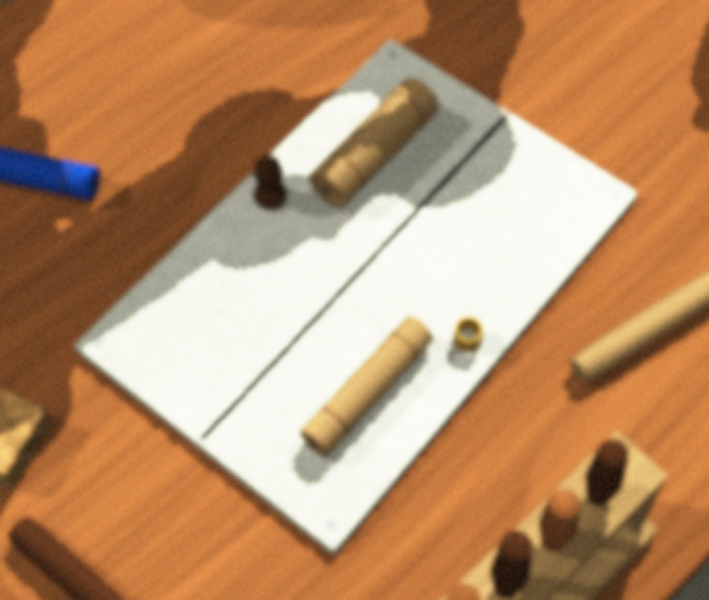

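The crops show the thick blank near left (crop centre ~(245,258)) with the finial beside its right end. The thin blank is far right (~(390,115)) with the ferrule beside it. The line runs (147,217)–(498,168). Next I'll measure these.

```bash
cat >> h.py <<'E'
def line_fit(f,K,d,proj,e0,e1,half=7):
    """subpixel dark-line points near predicted image segment e0-e1; returns pixel points"""
    g=cv2.GaussianBlur(cv2.cvtColor(f['frame'],cv2.COLOR_RGB2GRAY),(0,0),.7).astype(np.float32)
    e0,e1=np.float64(e0),np.float64(e1);t=(e1-e0)/np.linalg.norm(e1-e0);n=np.array([-t[1],t[0]])
    o=np.arange(-half,half+.01,.25);P=[]
    for s in np.arange(0,np.linalg.norm(e1-e0),1):
        q=(e0+t*s+np.outer(o,n)).astype(np.float32)
        v=cv2.remap(g,q[:,0].reshape(-1,1),q[:,1].reshape(-1,1),cv2.INTER_LINEAR).ravel()
        base=np.median(v);w=np.clip(base-v-8,0,None);i=w.argmax()
        if w[i]<12: continue
        m=abs(o-o[i])<2; P.append(e0+t*s+n*(w[m]@o[m]/w[m].sum()))
    P=np.float32(P);L=cv2.fitLine(P,cv2.DIST_HUBER,0,.01,.01).ravel()
    r=(P-L[2:])@np.array([-L[1],L[0]]);return P[abs(r)<1.2]
def fit_world(W):
    L=cv2.fitLine(np.float32(W[:,:2])*1000,cv2.DIST_HUBER,0,.01,.01).ravel();t=L[:2]*np.sign(L[1]);return L[2:],t
E
python3 - <<'E'
from h import *
np.set_printoptions(precision=2,suppress=True)
for c,e in(('top',((248.8,236.8),(389.2,217.2))),('scene',((190+204/2.727,170+436/2.727),(190+503/2.727,170+118/2.727)))):
    f,K,d=cam(c)
    W=p2w(f,K,d,line_fit(f,K,d,None,*e),.012);p,t=fit_world(W)
    print(c,'line',len(W),p,t,np.degrees(np.arctan2(-t[0],t[1])),'ends',W[0]*1000,W[-1]*1000)
    n=np.array([t[1],-t[0]])
    for l,z,near in(('thick_blank',.034,(490,24)),('thin_blank',.028,(668,-154))):
        for m in bot.masks_of(c,l):
            ys,xs=np.nonzero(m['pixels']);Q=p2w(f,K,d,np.c_[xs,ys],z)*1000
            ctr=Q[:,:2].mean(0)
            if np.hypot(*(ctr-near))>40: continue
            r=cv2.minAreaRect(np.float32(Q[:,:2]));u,s,v=np.linalg.svd(Q[:,:2]-ctr);a=v[0]*np.sign(v[0,1])
            print(c,l,round(m['confidence'],2),'ctr',ctr,'rect',r[0],r[1],'yaw',np.degrees(np.arctan2(-a[0],a[1])),'off',n@(ctr-p),n@(np.array(r[0])-p),'along',t@(ctr-p))
E
```

```text
top line 142 [574.39 -43.13] [-0.12  0.99] 7.0464306 ends [550.37 142.07  12.  ] [ 604.05 -279.09   12.  ]
top thick_blank 0.87 ctr [498.25  23.4 ] rect (498.50482177734375, 23.43753433227539) (48.37961959838867, 145.766357421875) yaw 7.5518720485043485 off -67.4064811691686 -67.14838557833173 along 75.36921218404424
top thin_blank 0.57 ctr [ 668.83 -152.12] rect (668.477783203125, -152.39215087890625) (35.29423522949219, 145.00283813476562) yaw 5.763055524664206 off 80.35474655547154 79.97111749421629 along -119.75342941650074
scene line 161 [578.49 -66.16] [-0.12  0.99] 7.0697966 ends [ 604.32 -276.51   12.  ] [551.93 142.72  12.  ]
scene thick_blank 0.94 ctr [500.72  21.95] rect (499.6542663574219, 24.99602508544922) (47.83418655395508, 161.4237518310547) yaw 7.521281379140294 off -66.33291028909638 -67.01270035124406 along 97.02041243915735
scene thin_blank 0.65 ctr [ 671.71 -154.13] rect (671.643310546875, -150.66041564941406) (33.041561126708984, 148.02854919433594) yaw 6.592670130836882 off 81.68851336145514 82.04919711693651 along -98.77340667047069
```

send_rows:
  moves:
    - {"tx":50,"tz":-45,"ty":5,"roll":-0.1,"fingers":0.3}
    - {"tx":85,"tz":-77,"ty":10,"roll":-0.2,"fingers":0.3}
    - {"tx":120,"tz":-109,"ty":15,"roll":-0.3,"fingers":0.3}
    - {"tx":155,"tz":-140,"ty":20,"roll":-0.4,"fingers":0.3}
    - {"tx":190,"tz":-172,"ty":25,"roll":-0.5,"fingers":0.3}
    - {"tx":225,"tz":-204,"ty":30,"roll":-0.59,"fingers":0.3}
    - {"tx":260,"tz":-235,"ty":35,"roll":-0.59,"fingers":0.3}
    - {"tx":295,"tz":-267,"ty":40,"roll":-0.59,"fingers":0.3}

```text
time: 1.7
tcp_pos: [0.4251, 0.1851, 0.174]
eef_rot: [[0.992, 0.001, -0.123], [0.123, 0.0, 0.992], [0.001, -1.0, 0.0]]
ft_force: [1.1, 0.2, -0.3]
gripper_width: 0.0594
```

send_rows:
  moves:
    - {"tx":11,"tz":-42,"fingers":0.3}
    - {"tx":22,"tz":-85,"fingers":0.3}
    - {"tx":32,"tz":-127,"fingers":0.3}
    - {"tx":42,"tz":-168,"fingers":0.3}
    - {"tx":42,"tz":-168,"fingers":0.3}
    - {"tx":42,"tz":-168,"fingers":0.3}

```text
invalid input at $.moves[0]: expected keys tx, ty, tz, roll, fingers
```

```bash
python3 - <<'E'
from h import *
np.set_printoptions(precision=4,suppress=True)
s=bot.sense();f,K,d=cam('wrist');save('w1.png',f);print(s['tcp_pos'],f['tool_from_camera'],K,d)
E
```

```text
[0.4251 0.1851 0.174 ] [[-0.0006  0.9697  0.2442 -0.0687]
 [ 0.0001 -0.2442  0.9697 -0.1704]
 [ 1.      0.0006  0.0001 -0.0003]
 [ 0.      0.      0.      1.    ]] [[343.4041   0.     318.5294]
 [  0.     343.4041 240.5397]
 [  0.       0.       1.    ]] [-0.0532  0.      0.      0.      0.    ]
```

View pics/w1.png

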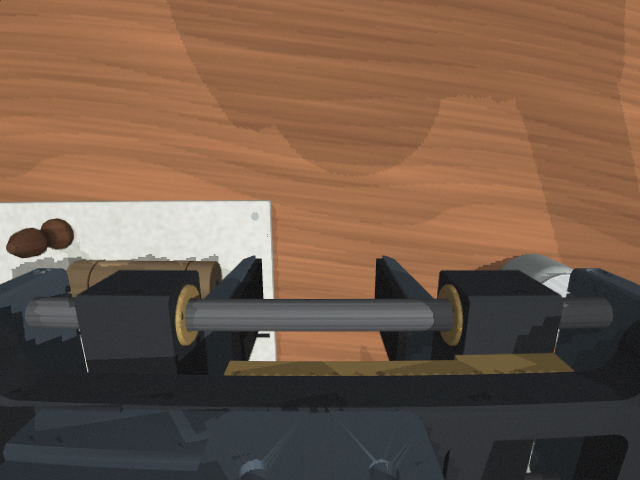

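The wrist view shows mostly the area on the robot's side of the tool. The gripper hides rows above 270. The thick blank's top is at ~(150,275) and the finial at ~(40,240).

send_rows:
  moves:
    - {"tx":11,"ty":0,"tz":-42,"roll":0,"fingers":0.3}
    - {"tx":22,"ty":10,"tz":-85,"roll":0,"fingers":0.3}
    - {"tx":32,"ty":30,"tz":-127,"roll":0,"fingers":0.3}
    - {"tx":42,"ty":60,"tz":-168,"roll":0,"fingers":0.3}
    - {"tx":42,"ty":90,"tz":-168,"roll":0,"fingers":0.3}
    - {"tx":42,"ty":108,"tz":-168,"roll":0,"fingers":0.3}
    - {"tx":42,"ty":108,"tz":-168,"roll":0,"fingers":0.3}
    - {"tx":42,"ty":108,"tz":-168,"roll":0,"fingers":0.3}

```text
time: 2.55
tcp_pos: [0.487, 0.0255, 0.0663]
eef_rot: [[0.992, -0.0, -0.123], [0.123, 0.0, 0.992], [-0.0, -1.0, 0.0]]
ft_force: [0.7, -0.5, 0.2]
gripper_width: 0.0596
```

send_rows:
  moves:
    - {"tx":0,"ty":5,"tz":0,"roll":0,"fingers":0.3}
    - {"tx":0,"ty":8,"tz":0,"roll":0,"fingers":0.3}
    - {"tx":0,"ty":9,"tz":0,"roll":0,"fingers":0.3}
    - {"tx":0,"ty":10,"tz":0,"roll":0,"fingers":0.3}
    - {"tx":0,"ty":10.5,"tz":0,"roll":0,"fingers":0.3}
    - {"tx":0,"ty":10.5,"tz":0,"roll":0,"fingers":0.3}

```text
time: 3.15
tcp_pos: [0.4876, 0.0255, 0.056]
eef_rot: [[0.992, 0.002, -0.123], [0.123, 0.0, 0.992], [0.002, -1.0, -0.0]]
ft_force: [-0.2, 1.5, 9.5]
gripper_width: 0.059
```

send_rows:
  moves:
    - {"tx":1.5,"ty":0,"tz":0,"roll":0,"fingers":0.3}
    - {"tx":4.5,"ty":0,"tz":0,"roll":0,"fingers":0.3}
    - {"tx":8,"ty":0,"tz":0,"roll":0,"fingers":0.3}
    - {"tx":11.5,"ty":0,"tz":0,"roll":0,"fingers":0.3}
    - {"tx":15,"ty":0,"tz":0,"roll":0,"fingers":0.3}
    - {"tx":18.5,"ty":0,"tz":0,"roll":0,"fingers":0.3}
    - {"tx":21,"ty":0,"tz":0,"roll":0,"fingers":0.3}
    - {"tx":22,"ty":0,"tz":0,"roll":0,"fingers":0.3}

```text
time: 3.95
tcp_pos: [0.5096, 0.0282, 0.0561]
eef_rot: [[0.992, 0.002, -0.123], [0.123, -0.0, 0.992], [0.002, -1.0, -0.0]]
ft_force: [-1.3, -0.0, 9.9]
gripper_width: 0.0593
```

```bash
cat >> h.py <<'E'
LP=np.array([577.0,-66.5]);LT=np.array([-.1228,.9924]);LN=np.array([.9924,.1228])
def meas(cams=('top','scene'),labs=('thick_blank','thin_blank')):
    for c in cams:
        f,K,d=cam(c)
        for l in labs:
            z=.034 if l[:4]=='thic' else .028
            for m in bot.masks_of(c,l):
                ys,xs=np.nonzero(m['pixels']);Q=p2w(f,K,d,np.c_[xs,ys],z)[:,:2]*1000-LP
                ctr=Q.mean(0);o,a=LN@ctr,LT@ctr
                if abs(o)>130 or abs(a)>200 or (a>0)!=(l[:4]=='thic'): continue
                v=np.linalg.svd(Q-ctr)[2][0];v=v*np.sign(v[1])
                print(c,l,round(m['confidence'],2),'n',len(xs),'off %.1f along %.1f yaw %.2f'%(o,a,np.degrees(np.arctan2(-LN@v,LT@v))))
E
python3 - <<'E'
from h import *
meas()
E
```

```text
top thin_blank 0.68 n 481 off 81.5 along -96.0 yaw -0.35
scene thick_blank 0.73 n 741 off -48.9 along 87.4 yaw -6.01
scene thin_blank 0.98 n 906 off 84.0 along -98.1 yaw -0.52
```

send_rows:
  moves:
    - {"tx":1.5,"ty":0,"tz":0,"roll":0,"fingers":0.3}
    - {"tx":4.5,"ty":0,"tz":0,"roll":0,"fingers":0.3}
    - {"tx":8,"ty":0,"tz":0,"roll":0,"fingers":0.3}
    - {"tx":11.5,"ty":0,"tz":0,"roll":0,"fingers":0.3}
    - {"tx":15,"ty":0,"tz":0,"roll":0,"fingers":0.3}
    - {"tx":18.5,"ty":0,"tz":0,"roll":0,"fingers":0.3}
    - {"tx":21,"ty":0,"tz":0,"roll":0,"fingers":0.3}
    - {"tx":22,"ty":0,"tz":0,"roll":0,"fingers":0.3}

```text
time: 5.05
tcp_pos: [0.5315, 0.0308, 0.0561]
eef_rot: [[0.992, 0.002, -0.123], [0.123, -0.0, 0.992], [0.002, -1.0, -0.0]]
ft_force: [0.8, 0.1, 9.1]
gripper_width: 0.0593
```

send_rows:
  moves:
    - {"tx":0,"ty":-5,"tz":0,"roll":0,"fingers":0.3}
    - {"tx":0,"ty":-30,"tz":0,"roll":0,"fingers":0.3}
    - {"tx":0,"ty":-60,"tz":0,"roll":0,"fingers":0.3}
    - {"tx":40,"ty":-60,"tz":0,"roll":0,"fingers":0.3}
    - {"tx":70,"ty":-60,"tz":0,"roll":0,"fingers":0.3}
    - {"tx":70,"ty":-60,"tz":0,"roll":0,"fingers":0.3}

```text
time: 5.65
tcp_pos: [0.6036, 0.0397, 0.1161]
eef_rot: [[0.992, 0.004, -0.123], [0.123, -0.0, 0.992], [0.004, -1.0, -0.0]]
ft_force: [0.7, 0.3, 0.1]
gripper_width: 0.0592
```

```bash
python3 - <<'E'
from h import *
s=bot.sense();print(s['tcp_pos'])
meas()
f,K,d=cam('wrist');save('w2.png',f)
E
```

```text
[0.60360798 0.03965971 0.11613061]
top thick_blank 0.71 n 333 off -40.4 along 96.3 yaw -6.23
top thin_blank 0.74 n 497 off 81.3 along -96.4 yaw -0.49
scene thick_blank 0.94 n 621 off -42.3 along 67.7 yaw 1.53
scene thin_blank 0.75 n 872 off 83.3 along -97.0 yaw -0.50
```

View pics/w2.png

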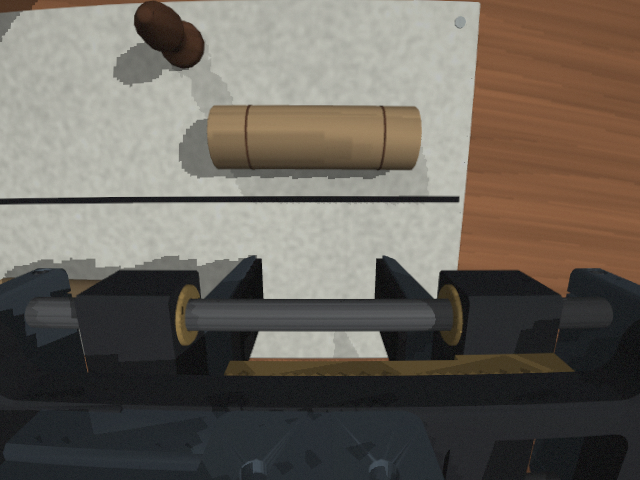

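The thick blank shows at (208–420, 105–170), parallel to the line at row ~200. This view is good for measuring.

```bash
cat >> h.py <<'E'
def wrist(lab,lrow):
    s=bot.sense();f,K,d=cam('wrist')
    T=np.eye(4);T[:3,:3]=s['eef_rot'];T[:3,3]=s['tcp_pos'];f['camera_from_world']=np.linalg.inv(T@np.array(f['tool_from_camera']))
    R=np.array(f['camera_from_world']);c=-R[:3,:3].T@R[:3,3]
    z=.034 if lab[:4]=='thic' else .028
    ms=bot.masks_of('wrist',lab)
    for m in ms:
        M=m['pixels'];xs=np.nonzero(M.any(0))[0];print(round(m['confidence'],2),m['bbox'])
    m=ms[0]['pixels'];xs=np.nonzero(m.any(0))[0];xs=xs[len(xs)//6:-len(xs)//6]
    lo=np.array([np.nonzero(m[:,x])[0][0]-.5 for x in xs]);hi=np.array([np.nonzero(m[:,x])[0][-1]+.5 for x in xs])
    lo,hi=[np.polyval(np.polyfit(xs,v,1),xs) for v in(lo,hi)]
    def ray(v):
        u=cv2.undistortPoints(np.c_[xs,v].astype(float).reshape(-1,1,2),K,d).reshape(-1,2);u=np.c_[u,np.ones(len(u))];u/=np.linalg.norm(u,axis=1)[:,None];return u@R[:3,:3]
    b=ray(lo)+ray(hi);W=(c+b*((z-c[2])/b[:,2])[:,None])[:,:2]*1000
    lx=[x for x in xs if 265<x<375] if lrow>240 else xs
    e=line_fit(f,K,d,None,(lx[0],lrow[0] if hasattr(lrow,'__len__') else lrow),(lx[-1],lrow),12)
    p,t=fit_world(p2w(f,K,d,e,.012));n=np.array([t[1],-t[0]])
    pa,ta=fit_world(W)
    print('line rows',e[0],e[-1],len(e),'yaw %.2f at'%np.degrees(np.arctan2(-t[0],t[1])),p,' vs global off %.2f'%(LN@(p-LP)))
    A=(W[0]+W[-1])/2
    print('edges',lo[0],lo[-1],hi[0],hi[-1],'blank off %.2f yaw rel %.2f ctr'%(n@(A-p),np.degrees(np.arctan2(-ta[0],ta[1])-np.arctan2(-t[0],t[1]))),A,'in tool: dx %.1f dz %.1f'%tuple((np.r_[A/1000,0]-s['tcp_pos'])@s['eef_rot'][:,[0,2]]*1000))
    return f
E
python3 - <<'E'
from h import *
wrist('thick_blank',200)
E
```

```text
0.96 [209.9, 105.0, 424.6, 170.7]
line rows [242.      198.96866] [384.      198.97017] 135 yaw 7.09 at [564.3707   38.74303]  vs global off 0.39
edges 104.17739463601528 104.60038314176239 168.4884099616858 168.525478927203 blank off -46.04 yaw rel -0.12 ctr [519.61621313  25.57307546] in tool: dx -80.7 dz -3.9
```

send_rows:
  moves:
    - {"tx":-45,"ty":0,"tz":-4,"roll":0,"fingers":0.3}
    - {"tx":-85,"ty":0,"tz":-4,"roll":0,"fingers":0.3}
    - {"tx":-93,"ty":10,"tz":-4,"roll":0,"fingers":0.3}
    - {"tx":-93,"ty":35,"tz":-4,"roll":0,"fingers":0.3}
    - {"tx":-93,"ty":52,"tz":-4,"roll":0,"fingers":0.3}
    - {"tx":-93,"ty":57,"tz":-4,"roll":0,"fingers":0.3}
    - {"tx":-93,"ty":59,"tz":-4,"roll":0,"fingers":0.3}
    - {"tx":-93,"ty":60,"tz":-4,"roll":0,"fingers":0.3}

```text
time: 6.9
tcp_pos: [0.5088, 0.024, 0.056]
eef_rot: [[0.992, 0.001, -0.123], [0.123, 0.0, 0.992], [0.001, -1.0, -0.0]]
ft_force: [0.7, 1.4, 10.1]
gripper_width: 0.0591
```

send_rows:
  moves:
    - {"tx":0,"ty":0,"tz":0,"roll":0,"fingers":0.3}
    - {"tx":0,"ty":0,"tz":0,"roll":0,"fingers":0.3}

```text
time: 7.1
tcp_pos: [0.5087, 0.024, 0.0562]
eef_rot: [[0.992, 0.001, -0.123], [0.123, -0.0, 0.992], [0.001, -1.0, -0.0]]
ft_force: [-0.5, 1.5, 3.7]
gripper_width: 0.0594
```

send_rows:
  moves:
    - {"tx":1.5,"ty":0.2,"tz":0,"roll":0,"fingers":0.3}
    - {"tx":4.5,"ty":0.2,"tz":0,"roll":0,"fingers":0.3}
    - {"tx":8,"ty":0.2,"tz":0,"roll":0,"fingers":0.3}
    - {"tx":11.5,"ty":0.2,"tz":0,"roll":0,"fingers":0.3}
    - {"tx":15,"ty":0.2,"tz":0,"roll":0,"fingers":0.3}
    - {"tx":18.5,"ty":0.2,"tz":0,"roll":0,"fingers":0.3}
    - {"tx":22,"ty":0.2,"tz":0,"roll":0,"fingers":0.3}
    - {"tx":23,"ty":0.2,"tz":0,"roll":0,"fingers":0.3}

```text
time: 7.9
tcp_pos: [0.5322, 0.0268, 0.0561]
eef_rot: [[0.992, 0.002, -0.123], [0.123, -0.0, 0.992], [0.002, -1.0, -0.0]]
ft_force: [-0.4, -0.1, 8.5]
gripper_width: 0.0597
```

send_rows:
  moves:
    - {"tx":1.5,"ty":0,"tz":0,"roll":0,"fingers":0.3}
    - {"tx":4.5,"ty":0,"tz":0,"roll":0,"fingers":0.3}
    - {"tx":8,"ty":0,"tz":0,"roll":0,"fingers":0.3}
    - {"tx":11.5,"ty":0,"tz":0,"roll":0,"fingers":0.3}
    - {"tx":15,"ty":0,"tz":0,"roll":0,"fingers":0.3}
    - {"tx":18.5,"ty":0,"tz":0,"roll":0,"fingers":0.3}
    - {"tx":22,"ty":0,"tz":0,"roll":0,"fingers":0.3}
    - {"tx":23,"ty":0,"tz":0,"roll":0,"fingers":0.3}

```text
time: 8.7
tcp_pos: [0.555, 0.0295, 0.0561]
eef_rot: [[0.992, 0.002, -0.123], [0.123, -0.0, 0.992], [0.002, -1.0, -0.0]]
ft_force: [-0.5, -1.0, 8.8]
gripper_width: 0.0592
```

send_rows:
  moves:
    - {"tx":0,"ty":0,"tz":0,"roll":0,"fingers":0.3}
    - {"tx":0,"ty":-8,"tz":0,"roll":0,"fingers":0.3}
    - {"tx":0,"ty":-35,"tz":0,"roll":0,"fingers":0.3}
    - {"tx":0,"ty":-60,"tz":0,"roll":0,"fingers":0.3}
    - {"tx":40,"ty":-60,"tz":0,"roll":0,"fingers":0.3}
    - {"tx":80,"ty":-60,"tz":0,"roll":0,"fingers":0.3}
    - {"tx":80,"ty":-60,"tz":0,"roll":0,"fingers":0.3}

```text
time: 9.4
tcp_pos: [0.6378, 0.0398, 0.1164]
eef_rot: [[0.992, 0.005, -0.123], [0.123, -0.0, 0.992], [0.005, -1.0, -0.001]]
ft_force: [0.7, 0.3, -0.2]
gripper_width: 0.0593
```

```bash
python3 - <<'E'
from h import *
f=wrist('thick_blank',195);save('w3.png',f)
E
```

```text
0.63 [213.9, 80.2, 432.5, 146.7]
line rows [268.      183.29688] [375.      183.70284] 10 yaw 6.93 at [590.9127   46.72215]  vs global off 27.71
edges 80.40278696268301 80.5558337269721 145.7974019839395 146.99570146433626 blank off -50.12 yaw rel -0.08 ctr [542.61648877  28.67227633] in tool: dx -96.4 dz 0.7
```

View pics/w3.png

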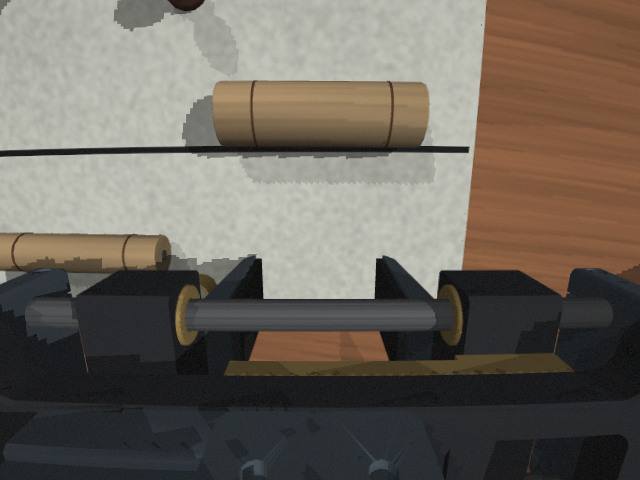

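The line is at row ~150, so the script's guess of row 195 was wrong. The blank is just above it at rows 80–147. Using the earlier line fit, the thick blank is about 22.8 mm short of the line.

send_rows:
  moves:
    - {"tx":-45,"ty":0,"tz":0,"roll":0,"fingers":0.3}
    - {"tx":-90,"ty":0,"tz":0,"roll":0,"fingers":0.3}
    - {"tx":-108,"ty":10,"tz":0,"roll":0,"fingers":0.3}
    - {"tx":-108,"ty":35,"tz":0,"roll":0,"fingers":0.3}
    - {"tx":-108,"ty":52,"tz":0,"roll":0,"fingers":0.3}
    - {"tx":-108,"ty":57,"tz":0,"roll":0,"fingers":0.3}
    - {"tx":-108,"ty":59,"tz":0,"roll":0,"fingers":0.3}
    - {"tx":-108,"ty":60.2,"tz":0,"roll":0,"fingers":0.3}

```text
time: 10.3
tcp_pos: [0.5263, 0.0263, 0.0558]
eef_rot: [[0.992, 0.001, -0.123], [0.123, 0.0, 0.992], [0.001, -1.0, -0.0]]
ft_force: [-1.3, 2.6, 13.1]
gripper_width: 0.0591
```

send_rows:
  moves:
    - {"tx":0,"ty":0,"tz":0,"roll":0,"fingers":0.3}
    - {"tx":2,"ty":0,"tz":0,"roll":0,"fingers":0.3}
    - {"tx":5,"ty":0,"tz":0,"roll":0,"fingers":0.3}
    - {"tx":8.5,"ty":0,"tz":0,"roll":0,"fingers":0.3}
    - {"tx":12,"ty":0,"tz":0,"roll":0,"fingers":0.3}
    - {"tx":15.5,"ty":0,"tz":0,"roll":0,"fingers":0.3}
    - {"tx":19,"ty":0,"tz":0,"roll":0,"fingers":0.3}
    - {"tx":22,"ty":0,"tz":0,"roll":0,"fingers":0.3}

```text
time: 11.1
tcp_pos: [0.5489, 0.029, 0.0561]
eef_rot: [[0.992, 0.002, -0.123], [0.123, -0.0, 0.992], [0.002, -1.0, -0.0]]
ft_force: [0.5, 0.4, 8.2]
gripper_width: 0.0595
```

send_rows:
  moves:
    - {"tx":3,"ty":0,"tz":0,"roll":0,"fingers":0.3}
    - {"tx":6.5,"ty":0,"tz":0,"roll":0,"fingers":0.3}
    - {"tx":10,"ty":0,"tz":0,"roll":0,"fingers":0.3}
    - {"tx":13.5,"ty":0,"tz":0,"roll":0,"fingers":0.3}
    - {"tx":17,"ty":0,"tz":0,"roll":0,"fingers":0.3}
    - {"tx":20.5,"ty":0,"tz":0,"roll":0,"fingers":0.3}
    - {"tx":23,"ty":0,"tz":0,"roll":0,"fingers":0.3}
    - {"tx":23,"ty":0,"tz":0,"roll":0,"fingers":0.3}

```text
time: 11.9
tcp_pos: [0.5719, 0.0317, 0.0561]
eef_rot: [[0.992, 0.002, -0.123], [0.123, -0.0, 0.992], [0.002, -1.0, -0.0]]
ft_force: [-0.4, -0.6, 8.2]
gripper_width: 0.0595
```

send_rows:
  moves:
    - {"tx":0,"ty":0,"tz":0,"roll":0,"fingers":0.3}
    - {"tx":0,"ty":-8,"tz":0,"roll":0,"fingers":0.3}
    - {"tx":0,"ty":-35,"tz":0,"roll":0,"fingers":0.3}
    - {"tx":0,"ty":-60,"tz":0,"roll":0,"fingers":0.3}
    - {"tx":40,"ty":-60,"tz":0,"roll":0,"fingers":0.3}
    - {"tx":75,"ty":-60,"tz":0,"roll":0,"fingers":0.3}
    - {"tx":75,"ty":-60,"tz":0,"roll":0,"fingers":0.3}
    - {"tx":75,"ty":-60,"tz":0,"roll":0,"fingers":0.3}

```text
time: 12.7
tcp_pos: [0.6452, 0.041, 0.1153]
eef_rot: [[0.992, -0.0, -0.123], [0.123, -0.0, 0.992], [-0.0, -1.0, -0.0]]
ft_force: [0.1, 1.3, -0.7]
gripper_width: 0.0596
```

```bash
python3 - <<'E'
s=open('h.py').read()
# line rows: take explicit segment(s)
a=s.index("    lx=[x for x");b=s.index("    p,t=fit_world(p2w(f,K,d,e,.012))")
s=s[:a]+"    e=np.vstack([line_fit(f,K,d,None,*g,8) for g in lrow(f,K,d)])\n"+s[b:]
s+='''
def segs(*rng):
    def g(f,K,d):
        o=[]
        for a0,a1 in rng:
            q=[np.r_[(LP+LT*a)/1000,.012] for a in(a0,a1)];o.append(w2p(f,K,d,q))
        return o
    return g
'''
open('h.py','w').write(s)
E
python3 - <<'E'
from h import *
f=wrist('thick_blank',segs((-10,15),(175,205)));save('w4.png',f)
E
```

```text
0.82 [213.9, 103.7, 429.2, 169.7]
line rows [179.22098 140.06529] [456.32053 140.0484 ] 63 yaw 7.18 at [566.13745   28.851116]  vs global off 0.93
edges 103.93502331002333 106.18385780885781 167.5766317016317 169.6471445221445 blank off -0.47 yaw rel -0.90 ctr [565.2866314   31.86873296] in tool: dx -80.5 dz 0.8
```

View pics/w4.png

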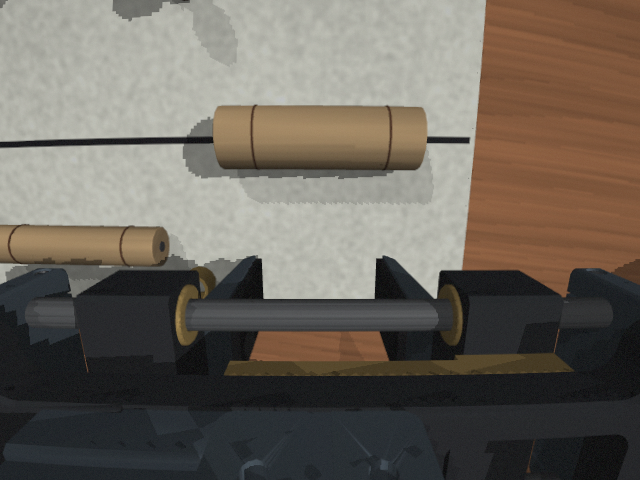

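The thick blank is on the line: rows 104–170, line at row 140 on both sides, offset −0.5 mm, yaw about −0.9° (mask noise included). Next I'll look at the thin blank from the far side.

send_rows:
  moves:
    - {"tx":18,"ty":0,"tz":-40,"roll":0,"fingers":0.3}
    - {"tx":36,"ty":0,"tz":-80,"roll":0,"fingers":0.3}
    - {"tx":54,"ty":0,"tz":-120,"roll":0,"fingers":0.3}
    - {"tx":72,"ty":0,"tz":-160,"roll":0,"fingers":0.3}
    - {"tx":90,"ty":0,"tz":-195,"roll":0,"fingers":0.3}
    - {"tx":90,"ty":0,"tz":-195,"roll":0,"fingers":0.3}
    - {"tx":90,"ty":0,"tz":-195,"roll":0,"fingers":0.3}

```text
time: 13.5
tcp_pos: [0.7576, -0.1422, 0.1147]
eef_rot: [[0.993, -0.001, -0.122], [0.122, 0.0, 0.993], [-0.001, -1.0, 0.001]]
ft_force: [-0.6, 0.3, -0.8]
gripper_width: 0.0591
```

```bash
python3 - <<'E'
from h import *
f=wrist('thin_blank',segs((-160,-40)));save('w5.png',f);print(bot.sense()['tcp_pos'])
E
```

```text
0.84 [217.8, 99.6, 425.9, 148.0]
line rows [231.61711   12.988169] [397.61728   12.993682] 146 yaw 7.08 at [ 589.78644 -164.61534]  vs global off 0.64
edges 100.77108747784379 102.80862266708371 146.8767073297884 148.80445209050154 blank off 80.00 yaw rel -0.84 ctr [ 668.81203269 -151.8591205 ] in tool: dx -89.2 dz 1.1
[ 0.75749801 -0.14061133  0.11507235]
```

View pics/w5.png

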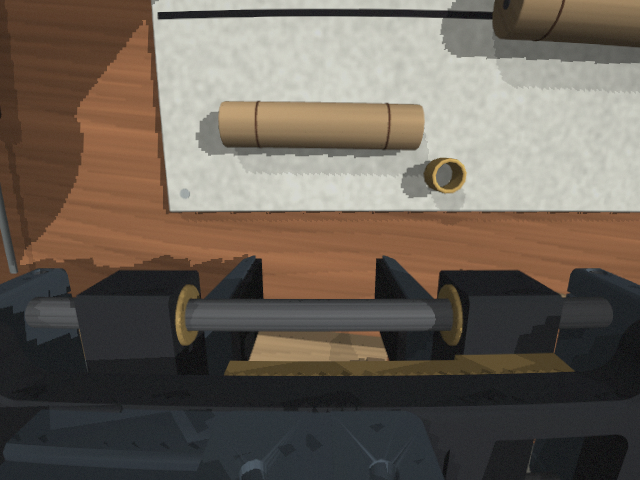

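The thin blank is at (218–425, 100–148), the ferrule at (445,175) and the line at row 13. Offset is +80.0 mm, yaw −0.8°. I'll roll it toward the robot in four strokes.

send_rows:
  moves:
    - {"tx":-40,"ty":0,"tz":0,"roll":0,"fingers":0.3}
    - {"tx":-79,"ty":10,"tz":0,"roll":0,"fingers":0.3}
    - {"tx":-79,"ty":40,"tz":0,"roll":0,"fingers":0.3}
    - {"tx":-79,"ty":62,"tz":0,"roll":0,"fingers":0.3}
    - {"tx":-79,"ty":67,"tz":0,"roll":0,"fingers":0.3}
    - {"tx":-79,"ty":69,"tz":0,"roll":0,"fingers":0.3}
    - {"tx":-79,"ty":70.5,"tz":0,"roll":0,"fingers":0.3}
    - {"tx":-79,"ty":70.5,"tz":0,"roll":0,"fingers":0.3}

```text
time: 14.4
tcp_pos: [0.6806, -0.1511, 0.0455]
eef_rot: [[0.992, 0.001, -0.123], [0.123, -0.0, 0.992], [0.001, -1.0, -0.001]]
ft_force: [0.2, -0.1, -0.5]
gripper_width: 0.0596
```

send_rows:
  moves:
    - {"tx":0,"ty":0.5,"tz":0,"roll":0,"fingers":0.3}
    - {"tx":0,"ty":0.5,"tz":0,"roll":0,"fingers":0.3}

```text
time: 14.6
tcp_pos: [0.6803, -0.1513, 0.0445]
eef_rot: [[0.992, 0.001, -0.123], [0.123, -0.0, 0.992], [0.001, -1.0, -0.0]]
ft_force: [-0.2, -0.1, 0.5]
gripper_width: 0.0594
```

send_rows:
  moves:
    - {"tx":0,"ty":0.4,"tz":0,"roll":0,"fingers":0.3}
    - {"tx":0,"ty":0.7,"tz":0,"roll":0,"fingers":0.3}
    - {"tx":0,"ty":0.7,"tz":0,"roll":0,"fingers":0.3}

```text
time: 14.9
tcp_pos: [0.6806, -0.1513, 0.0441]
eef_rot: [[0.992, 0.001, -0.123], [0.123, -0.0, 0.992], [0.001, -1.0, -0.0]]
ft_force: [0.8, 1.7, 7.1]
gripper_width: 0.0591
```

send_rows:
  moves:
    - {"tx":-1.5,"ty":0,"tz":0,"roll":0,"fingers":0.3}
    - {"tx":-4.5,"ty":0,"tz":0,"roll":0,"fingers":0.3}
    - {"tx":-7.5,"ty":0,"tz":0,"roll":0,"fingers":0.3}
    - {"tx":-10.5,"ty":0,"tz":0,"roll":0,"fingers":0.3}
    - {"tx":-13.5,"ty":0,"tz":0,"roll":0,"fingers":0.3}
    - {"tx":-16.5,"ty":0,"tz":0,"roll":0,"fingers":0.3}
    - {"tx":-19,"ty":0,"tz":0,"roll":0,"fingers":0.3}
    - {"tx":-20,"ty":0,"tz":0,"roll":0,"fingers":0.3}

```text
time: 15.7
tcp_pos: [0.6605, -0.1535, 0.0441]
eef_rot: [[0.992, 0.001, -0.123], [0.123, 0.0, 0.992], [0.001, -1.0, -0.0]]
ft_force: [0.4, 3.5, 7.7]
gripper_width: 0.0592
```

send_rows:
  moves:
    - {"tx":-1.5,"ty":0,"tz":0,"roll":0,"fingers":0.3}
    - {"tx":-4.5,"ty":0,"tz":0,"roll":0,"fingers":0.3}
    - {"tx":-7.5,"ty":0,"tz":0,"roll":0,"fingers":0.3}
    - {"tx":-10.5,"ty":0,"tz":0,"roll":0,"fingers":0.3}
    - {"tx":-13.5,"ty":0,"tz":0,"roll":0,"fingers":0.3}
    - {"tx":-16.5,"ty":0,"tz":0,"roll":0,"fingers":0.3}
    - {"tx":-19,"ty":0,"tz":0,"roll":0,"fingers":0.3}
    - {"tx":-20,"ty":0,"tz":0,"roll":0,"fingers":0.3}

```text
time: 16.5
tcp_pos: [0.6406, -0.1557, 0.0441]
eef_rot: [[0.992, 0.001, -0.123], [0.123, 0.001, 0.992], [0.001, -1.0, 0.0]]
ft_force: [-0.2, 6.0, 8.6]
gripper_width: 0.059
```

send_rows:
  moves:
    - {"tx":0,"ty":0,"tz":0,"roll":0,"fingers":0.3}
    - {"tx":0,"ty":-10,"tz":0,"roll":0,"fingers":0.3}
    - {"tx":10,"ty":-12,"tz":0,"roll":0,"fingers":0.3}
    - {"tx":20,"ty":-12,"tz":0,"roll":0,"fingers":0.3}
    - {"tx":20,"ty":-8,"tz":0,"roll":0,"fingers":0.3}
    - {"tx":20,"ty":-3,"tz":0,"roll":0,"fingers":0.3}
    - {"tx":20,"ty":-1,"tz":0,"roll":0,"fingers":0.3}
    - {"tx":20,"ty":0,"tz":0,"roll":0,"fingers":0.3}

```text
time: 17.3
tcp_pos: [0.6606, -0.1535, 0.0439]
eef_rot: [[0.992, 0.001, -0.123], [0.123, 0.0, 0.992], [0.001, -1.0, 0.0]]
ft_force: [-0.4, 4.7, 23.6]
gripper_width: 0.0593
```

send_rows:
  moves:
    - {"tx":0,"ty":0,"tz":0,"roll":0,"fingers":0.3}
    - {"tx":0,"ty":0,"tz":0,"roll":0,"fingers":0.3}

```text
time: 17.5
tcp_pos: [0.6606, -0.1535, 0.044]
eef_rot: [[0.992, 0.001, -0.123], [0.123, 0.0, 0.992], [0.001, -1.0, -0.0]]
ft_force: [-0.2, 3.3, 14.1]
gripper_width: 0.059
```

send_rows:
  moves:
    - {"tx":-1.5,"ty":-0.2,"tz":0,"roll":0,"fingers":0.3}
    - {"tx":-4.5,"ty":-0.2,"tz":0,"roll":0,"fingers":0.3}
    - {"tx":-7.5,"ty":-0.2,"tz":0,"roll":0,"fingers":0.3}
    - {"tx":-10.5,"ty":-0.2,"tz":0,"roll":0,"fingers":0.3}
    - {"tx":-13.5,"ty":-0.2,"tz":0,"roll":0,"fingers":0.3}
    - {"tx":-16.5,"ty":-0.2,"tz":0,"roll":0,"fingers":0.3}
    - {"tx":-19,"ty":-0.2,"tz":0,"roll":0,"fingers":0.3}
    - {"tx":-20,"ty":-0.2,"tz":0,"roll":0,"fingers":0.3}

```text
time: 18.3
tcp_pos: [0.6404, -0.1557, 0.044]
eef_rot: [[0.992, 0.001, -0.123], [0.123, 0.001, 0.992], [0.001, -1.0, 0.0]]
ft_force: [0.3, 5.7, 13.5]
gripper_width: 0.0593
```

send_rows:
  moves:
    - {"tx":-1.5,"ty":0,"tz":0,"roll":0,"fingers":0.3}
    - {"tx":-4.5,"ty":0,"tz":0,"roll":0,"fingers":0.3}
    - {"tx":-7.5,"ty":0,"tz":0,"roll":0,"fingers":0.3}
    - {"tx":-10.5,"ty":0,"tz":0,"roll":0,"fingers":0.3}
    - {"tx":-13.5,"ty":0,"tz":0,"roll":0,"fingers":0.3}
    - {"tx":-16.5,"ty":0,"tz":0,"roll":0,"fingers":0.3}
    - {"tx":-19,"ty":0,"tz":0,"roll":0,"fingers":0.3}
    - {"tx":-20,"ty":0,"tz":0,"roll":0,"fingers":0.3}

```text
time: 19.1
tcp_pos: [0.6204, -0.1579, 0.044]
eef_rot: [[0.992, 0.001, -0.123], [0.123, 0.001, 0.992], [0.001, -1.0, 0.001]]
ft_force: [-0.6, 7.9, 13.9]
gripper_width: 0.0598
```

send_rows:
  moves:
    - {"tx":0,"ty":0,"tz":0,"roll":0,"fingers":0.3}
    - {"tx":0,"ty":-10,"tz":0,"roll":0,"fingers":0.3}
    - {"tx":10,"ty":-35,"tz":0,"roll":0,"fingers":0.3}
    - {"tx":50,"ty":-70,"tz":0,"roll":0,"fingers":0.3}
    - {"tx":90,"ty":-71,"tz":0,"roll":0,"fingers":0.3}
    - {"tx":90,"ty":-71,"tz":0,"roll":0,"fingers":0.3}
    - {"tx":90,"ty":-71,"tz":0,"roll":0,"fingers":0.3}

```text
time: 19.8
tcp_pos: [0.7097, -0.1474, 0.114]
eef_rot: [[0.992, -0.001, -0.123], [0.123, 0.0, 0.992], [-0.001, -1.0, 0.0]]
ft_force: [-1.1, 0.1, -0.1]
gripper_width: 0.0592
```

```bash
python3 - <<'E'
from h import *
f=wrist('thin_blank',segs((-170,-30)));save('w6.png',f);print(bot.sense()['tcp_pos'])
E
```

```text
0.98 [216.5, 110.1, 422.3, 160.4]
0.19 [0.0, 114.9, 18.0, 278.5]
line rows [220.30508  83.05002] [408.30573  82.23043] 168 yaw 7.45 at [ 591.8955  -179.87372]  vs global off 0.86
edges 110.15790038643198 113.12151137827396 156.30936024044658 158.67593387720055 blank off 38.53 yaw rel -1.40 ctr [ 627.68501443 -156.38287241] in tool: dx -82.4 dz 1.2
[ 0.7084985  -0.14757762  0.11379651]
```

send_rows:
  moves:
    - {"tx":-40,"ty":0,"tz":0,"roll":0,"fingers":0.3}
    - {"tx":-73,"ty":10,"tz":0,"roll":0,"fingers":0.3}
    - {"tx":-73,"ty":40,"tz":0,"roll":0,"fingers":0.3}
    - {"tx":-73,"ty":62,"tz":0,"roll":0,"fingers":0.3}
    - {"tx":-73,"ty":67,"tz":0,"roll":0,"fingers":0.3}
    - {"tx":-73,"ty":69,"tz":0,"roll":0,"fingers":0.3}
    - {"tx":-73,"ty":70.2,"tz":0,"roll":0,"fingers":0.3}
    - {"tx":-73,"ty":70.8,"tz":0,"roll":0,"fingers":0.3}

```text
time: 20.7
tcp_pos: [0.6379, -0.1567, 0.0446]
eef_rot: [[0.992, 0.001, -0.123], [0.123, -0.0, 0.992], [0.001, -1.0, -0.001]]
ft_force: [0.4, -0.1, -0.2]
gripper_width: 0.0595
```

send_rows:
  moves:
    - {"tx":0,"ty":0,"tz":0,"roll":0,"fingers":0.3}
    - {"tx":-2,"ty":0,"tz":0,"roll":0,"fingers":0.3}
    - {"tx":-5,"ty":0,"tz":0,"roll":0,"fingers":0.3}
    - {"tx":-8,"ty":0,"tz":0,"roll":0,"fingers":0.3}
    - {"tx":-11,"ty":0,"tz":0,"roll":0,"fingers":0.3}
    - {"tx":-14,"ty":0,"tz":0,"roll":0,"fingers":0.3}
    - {"tx":-17,"ty":0,"tz":0,"roll":0,"fingers":0.3}
    - {"tx":-20,"ty":0,"tz":0,"roll":0,"fingers":0.3}

```text
time: 21.5
tcp_pos: [0.6174, -0.1588, 0.0441]
eef_rot: [[0.992, 0.001, -0.123], [0.123, 0.0, 0.992], [0.001, -1.0, 0.0]]
ft_force: [0.2, 3.4, 6.1]
gripper_width: 0.0594
```

send_rows:
  moves:
    - {"tx":-3,"ty":0,"tz":0,"roll":0,"fingers":0.3}
    - {"tx":-6,"ty":0,"tz":0,"roll":0,"fingers":0.3}
    - {"tx":-9,"ty":0,"tz":0,"roll":0,"fingers":0.3}
    - {"tx":-12,"ty":0,"tz":0,"roll":0,"fingers":0.3}
    - {"tx":-15,"ty":0,"tz":0,"roll":0,"fingers":0.3}
    - {"tx":-17,"ty":0,"tz":0,"roll":0,"fingers":0.3}
    - {"tx":-18,"ty":0,"tz":0,"roll":0,"fingers":0.3}

```text
time: 22.2
tcp_pos: [0.5994, -0.1608, 0.0441]
eef_rot: [[0.992, 0.0, -0.123], [0.123, 0.0, 0.992], [0.0, -1.0, 0.0]]
ft_force: [0.0, 4.2, 7.1]
gripper_width: 0.0594
```

send_rows:
  moves:
    - {"tx":0,"ty":0,"tz":0,"roll":0,"fingers":0.3}
    - {"tx":0,"ty":-10,"tz":0,"roll":0,"fingers":0.3}
    - {"tx":10,"ty":-35,"tz":0,"roll":0,"fingers":0.3}
    - {"tx":50,"ty":-70,"tz":0,"roll":0,"fingers":0.3}
    - {"tx":90,"ty":-71,"tz":0,"roll":0,"fingers":0.3}
    - {"tx":90,"ty":-71,"tz":0,"roll":0,"fingers":0.3}
    - {"tx":90,"ty":-71,"tz":0,"roll":0,"fingers":0.3}

```text
time: 22.9
tcp_pos: [0.6891, -0.1499, 0.1148]
eef_rot: [[0.992, -0.0, -0.124], [0.124, -0.0, 0.992], [-0.0, -1.0, -0.0]]
ft_force: [-0.7, 0.0, -0.6]
gripper_width: 0.0593
```

```bash
python3 - <<'E'
from h import *
f=wrist('thin_blank',segs((-190,-10)));save('w7.png',f);print(bot.sense()['tcp_pos'])
E
```

```text
0.69 [219.5, 113.3, 423.8, 161.1]
line rows [196.10583 112.0864 ] [432.10532 112.75709] 233 yaw 6.77 at [ 591.8646  -182.21916]  vs global off 0.54
edges 113.09939888364106 116.2388364104766 158.36550021468443 160.19332331472737 blank off 19.48 yaw rel -0.63 ctr [ 608.61826676 -158.06602234] in tool: dx -80.8 dz 1.9
[ 0.68775836 -0.15011262  0.11439446]
```

View pics/w7.png

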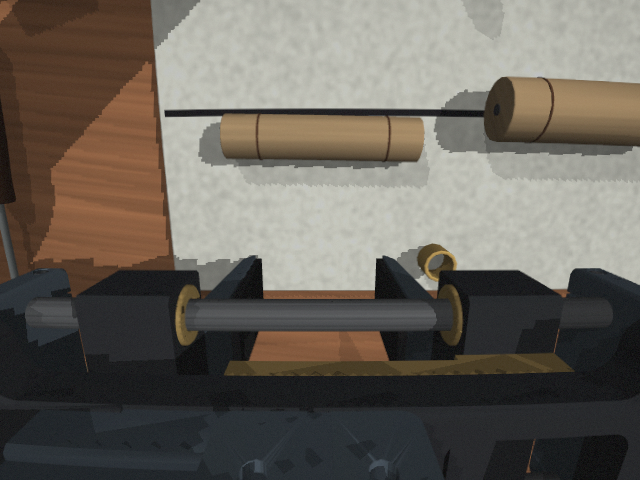

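The blank is just beyond the line: rows 113–161, line at row 113. About 19.5 mm remains, with a ~1° skew. I'll do the final stroke with a slight counter-turn.

send_rows:
  moves:
    - {"tx":-40,"ty":0,"tz":0,"roll":0,"fingers":0.3}
    - {"tx":-71,"ty":10,"tz":0,"roll":0.015,"fingers":0.3}
    - {"tx":-71,"ty":40,"tz":0,"roll":0.015,"fingers":0.3}
    - {"tx":-71,"ty":62,"tz":0,"roll":0.015,"fingers":0.3}
    - {"tx":-71,"ty":67,"tz":0,"roll":0.015,"fingers":0.3}
    - {"tx":-71,"ty":69,"tz":0,"roll":0.015,"fingers":0.3}
    - {"tx":-71,"ty":70.3,"tz":0,"roll":0.015,"fingers":0.3}
    - {"tx":-71,"ty":71,"tz":0,"roll":0.015,"fingers":0.3}

```text
time: 23.8
tcp_pos: [0.619, -0.159, 0.0446]
eef_rot: [[0.994, 0.001, -0.108], [0.108, -0.0, 0.994], [0.001, -1.0, -0.001]]
ft_force: [0.2, -0.1, -0.4]
gripper_width: 0.0592
```

send_rows:
  moves:
    - {"tx":0,"ty":0,"tz":0,"roll":0,"fingers":0.3}
    - {"tx":-2,"ty":0,"tz":0,"roll":-0.002,"fingers":0.3}
    - {"tx":-5,"ty":0,"tz":0,"roll":-0.005,"fingers":0.3}
    - {"tx":-8,"ty":0,"tz":0,"roll":-0.008,"fingers":0.3}
    - {"tx":-11,"ty":0,"tz":0,"roll":-0.011,"fingers":0.3}
    - {"tx":-14,"ty":0,"tz":0,"roll":-0.014,"fingers":0.3}
    - {"tx":-17,"ty":0,"tz":0,"roll":-0.017,"fingers":0.3}
    - {"tx":-20,"ty":0,"tz":0,"roll":-0.02,"fingers":0.3}

```text
time: 24.6
tcp_pos: [0.5986, -0.1611, 0.0441]
eef_rot: [[0.992, 0.001, -0.128], [0.128, -0.0, 0.992], [0.001, -1.0, -0.0]]
ft_force: [0.2, 0.4, 6.0]
gripper_width: 0.0595
```

send_rows:
  moves:
    - {"tx":-3,"ty":0,"tz":0,"roll":-0.003,"fingers":0.3}
    - {"tx":-6,"ty":0,"tz":0,"roll":-0.006,"fingers":0.3}
    - {"tx":-9,"ty":0,"tz":0,"roll":-0.009,"fingers":0.3}
    - {"tx":-12,"ty":0,"tz":0,"roll":-0.012,"fingers":0.3}
    - {"tx":-15,"ty":0,"tz":0,"roll":-0.015,"fingers":0.3}
    - {"tx":-17.5,"ty":0,"tz":0,"roll":-0.018,"fingers":0.3}
    - {"tx":-19,"ty":0,"tz":0,"roll":-0.02,"fingers":0.3}

```text
time: 25.3
tcp_pos: [0.5797, -0.1637, 0.0441]
eef_rot: [[0.989, 0.001, -0.148], [0.148, -0.0, 0.989], [0.001, -1.0, -0.0]]
ft_force: [-0.2, -0.1, 5.8]
gripper_width: 0.0592
```

send_rows:
  moves:
    - {"tx":0,"ty":0,"tz":0,"roll":0,"fingers":0.3}
    - {"tx":0,"ty":-10,"tz":0,"roll":0,"fingers":0.3}
    - {"tx":10,"ty":-35,"tz":0,"roll":0,"fingers":0.3}
    - {"tx":50,"ty":-70,"tz":0,"roll":0,"fingers":0.3}
    - {"tx":90,"ty":-71,"tz":0,"roll":0,"fingers":0.3}
    - {"tx":90,"ty":-71,"tz":0,"roll":0,"fingers":0.3}
    - {"tx":90,"ty":-71,"tz":0,"roll":0,"fingers":0.3}

```text
time: 26.0
tcp_pos: [0.6689, -0.1498, 0.1149]
eef_rot: [[0.989, -0.0, -0.149], [0.149, -0.0, 0.989], [-0.0, -1.0, -0.0]]
ft_force: [-0.0, -0.4, -0.2]
gripper_width: 0.0592
```

```bash
python3 - <<'E'
from h import *
f=wrist('thin_blank',segs((-205,-175),(-20,10)));save('w8.png',f);print(bot.sense()['tcp_pos'])
E
```

```text
0.58 [216.9, 113.5, 426.2, 161.2]
0.5 [153.6, 0.8, 639.4, 300.8]
line rows [177.9067 136.7207] [455.47247 143.12729] 71 yaw 7.21 at [ 597.2414  -222.68529]  vs global off 0.91
edges 113.74205667668527 115.93441391155001 159.46103477887502 162.0977887505367 blank off -0.06 yaw rel 0.39 ctr [ 589.33526601 -160.60555774] in tool: dx -80.2 dz 1.2
[ 0.66750149 -0.15006618  0.11437422]
```

View pics/w8.png

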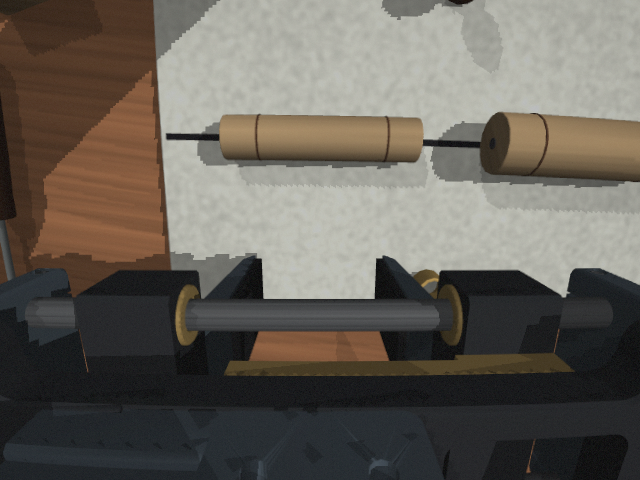

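The thin blank is on the line (offset −0.1 mm, yaw +0.4°), with the line showing at both ends (rows 137 and 143). I'll back off and make a last check with the fixed cameras.

send_rows:
  moves:
    - {"tx":0,"ty":-40,"tz":0,"roll":0,"fingers":0.3}
    - {"tx":0,"ty":-80,"tz":-20,"roll":0,"fingers":0.3}
    - {"tx":0,"ty":-120,"tz":-60,"roll":0,"fingers":0.3}
    - {"tx":0,"ty":-140,"tz":-100,"roll":0,"fingers":0.3}
    - {"tx":0,"ty":-150,"tz":-140,"roll":0,"fingers":0.3}
    - {"tx":-40,"ty":-150,"tz":-180,"roll":0,"fingers":0.3}
    - {"tx":-60,"ty":-150,"tz":-220,"roll":0,"fingers":0.3}
    - {"tx":-60,"ty":-150,"tz":-220,"roll":0,"fingers":0.3}

```text
time: 26.9
tcp_pos: [0.6379, -0.3823, 0.2642]
eef_rot: [[0.99, -0.002, -0.142], [0.142, -0.001, 0.99], [-0.002, -1.0, -0.0]]
ft_force: [-0.2, 0.7, -0.9]
gripper_width: 0.0593
```

```bash
python3 - <<'E'
from h import *
f,K,d=cam('top');a=f['frame'][150:360,190:510,::-1];cv2.imwrite('pics/topf.png',cv2.resize(a,(800,525),interpolation=2))
meas()
for c in('top','scene'):
    f,K,d=cam(c);q=w2p(f,K,d,[np.r_[(LP+LT*a)/1000,.012] for a in(-200,205)]);p,t=fit_world(p2w(f,K,d,line_fit(f,K,d,None,*q,4),.012));print(c,'line off',LN@(p-LP))
E
```

```text
top thick_blank 0.61 n 714 off 1.1 along 99.5 yaw -0.55
top thin_blank 0.66 n 536 off 0.9 along -100.6 yaw 0.28
scene thick_blank 0.67 n 985 off 3.6 along 99.0 yaw 0.87
scene thin_blank 0.84 n 823 off 2.4 along -96.3 yaw 0.86
top line off 8.550464443969725
scene line off 8.242981005859376
```

View pics/topf.png

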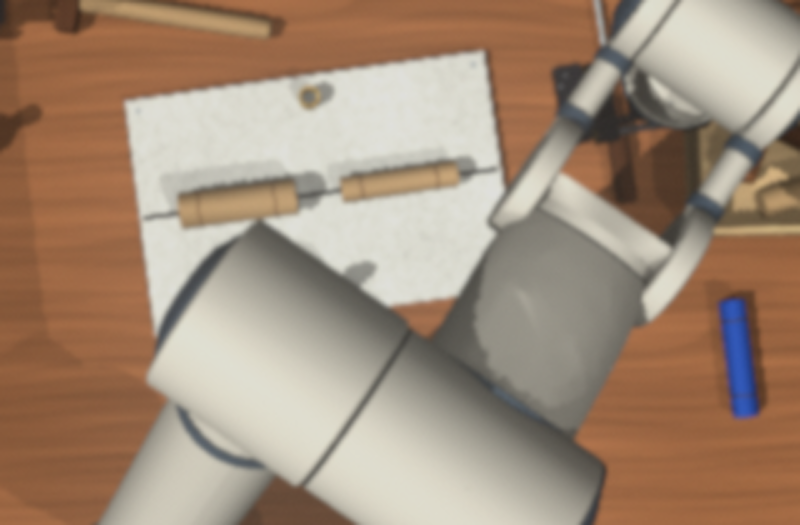

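Both blanks lie end to end along the line, which comes out at their ends. The robot is clear and the ferrule is unmoved.

```bash
python3 -c "
from bench import bot
print(bot.job_done())"
```

```text
the job is handed in; nothing more can be done
None
```

I rolled both blanks onto the dark line by pressing the fingertips lightly on top (usually 4–14 N, with one brief peak of about 24 N) and drawing them sideways. Each blank moved about half as far as the tool, so they turned rather than slid, and neither was picked up. I handed the job in at about 27 s.

| Blank | Wrist camera: offset / yaw from line | Top camera: offset / yaw | Scene camera: offset / yaw |
|---|---|---|---|
| Thick | −0.5 mm / −0.9° | +1.1 mm / −0.6° | +3.6 mm / +0.9° |
| Thin | −0.1 mm / +0.4° | +0.9 mm / +0.3° | +2.4 mm / +0.9° |

- **Disagreement:** the scene camera reads 2–4 mm beyond the line. I trusted the wrist camera, which is closer, has finer resolution and fitted the line afresh in the same picture. The top and scene offsets are measured from the line as I first fitted it, which the wrist pictures place about 0.9 mm off.
- **Failed check:** refitting the line in the last top and scene pictures gave about 8 mm. I discarded that because the blanks cover most of the line there and the fit most likely caught their shadows or edges.
- **Other things:** I did not measure the bystanders. In the last picture the ferrule looks unmoved; the arm hides the finial.

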